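# Take the red battery out of the tumbler and stand it in the tester

## Robot

A 6-joint arm with a two-finger parallel gripper is mounted at the origin on the work surface. World frame = base frame: x ahead of the robot, y to its left, z up, the work surface at z = 0. Lengths are in m, angles in rad, forces in N, time in s.
With the tool pointing down it reaches from about 0.35 to 0.725 m from the base axis. Payload 6 kg.
Tool frame: the origin (TCP) lies at the very end of the fingers, on their centre line; the grasp point (between the pads) lies 19 mm behind it (ctrl.tcp_to_grasp is the distance from the TCP to the grasp point, in m); z points along the fingers, y is the line along which they close (so a half turn about z gives the same grasp; the last joint's range is limited). The gripper opens to 85 mm and grips with 20 to 120 N. Pads are 22 mm wide; open, the fingers measure 114 mm over their backs; the gripper's body (76 mm by 85 mm) begins 54 mm behind the grasp point. The pads swing forward as they close: fully open they stand 13 mm farther back than shut.
Start: joints at [-0.828, 0.04, 0.085, 0, -1.615, -0.334], TCP at [0.239, -0.551, 0.231] pointing down, gripper open.
Joint ranges: [-2.56, 2.56], [-1.29, 2.01], [-1.08, 1.49], [-3.29, 1.98], [-2.81, -0.18], [-2.99, 2.99]. Speed limits (rad/s): [2.57, 2.57, 3.01, 3.14, 3.14, 3.14].

## Interface

Orientations are given as a unit quaternion [w, x, y, z].
In Python, from station import ctrl gives the robot as it stands.
- The arm moves only by the tool drive_tool, never from a script. Its argument "rows" is a list of rows, each a list of 6 numbers: the shift along the tool's x, y, z normalised to -1 to 1, where 1 is 5 cm, then the turn, a rotation vector about the tool's x, y, z normalised to -1 to 1, where 1 is 5 degrees. In form: [[tx, ty, tz, wx, wy, wz], ...]. A call has 1 to 20 rows; each row shifts and turns the commanded pose from where the row before left it, along the tool's axes as they then stand; what a row does not reach is not made up. A row lasts 1/10 s, in which the tool goes at most 50 mm and 8.59 degrees, less where a joint would pass 70% of its speed; a pose out of reach is approached as far as the arm can. A call with a number of a shift or a turn outside -1 to 1 is refused whole. A call with a gripper value outside its range is refused whole. "claw" is the finger opening in mm, from 0 to 85.4, set as the call begins (left out, the last holds). The fingers move at their own pace and stop on an object; "squeeze" is the grip in N (left out, the last holds). Time passes only in rows, so rows that do not move let the fingers close. It gives the time, the measured TCP pose, the force, the opening and the grip force at its end, in the units of the state.
- ctrl.get_obs(): the state, without advancing time (a new reading comes with each control period).
- ctrl.capture(name): name is "side" or "top" or "wrist"; returns the picture (480x640x3 uint8, red, green, blue); there is no depth.
- ctrl.camera_params(name): a dict with "camera_matrix" (3x3 intrinsics, pixels), "distortion" ([k1, k2, p1, p2, k3] as OpenCV has them; the pictures are not rectified), "R" (3x3) and "t" (3): a world point X has camera coordinates R X + t; the wrist camera has in their place "T_tool_cam" (4x4, takes a point from camera to tool coordinates, whose origin is the TCP and whose axes are the flange's). Camera axes: x right, y down, z forward; pixel columns grow to the right and rows downward; lengths in m; the calibration is good to about 2 mm. A picture is of the moment at which its call begins: read the wrist's pose just before it. camera_params takes no time and is no camera call.
- ctrl.job_done(): hands the job in; it is judged then, once.
The state is a dict: "clock": time; "qpos": joint angles; "joint_velocities": joint speeds; "joint_torque": joint torques, N m; "position": TCP position; "ee_rot": TCP orientation; "force": force on the tool from outside, world axes, zero at the start; "wrist_torque": the same for the moment, N m; "width": opening from 0.0 (shut) to 1.0 (fully open); "grip_force": force on a finger pad.
Only numpy, scipy, OpenCV 4.12 (cv2) and the standard library are available. Lean on these libraries where they do the work, as an engineer would, in place of code of your own. Each camera call takes 0.05 s, during which the arm holds its last target. There are 200 camera calls.

## Task

Lift the red battery straight out of the smoked glass tumbler and set it down upright in the round well of the green battery tester, lowering it gently instead of dropping it. Leave the tumbler standing where it is, and leave the blue battery in the aluminium pot alone.

Things in the scene. Friction and masses are not known exactly. Their poses are not given: they have to be found in the camera images.
- red_cell: red battery: upright cylinder 26 mm in diameter, 50 mm tall (the top 1.5 mm is a 10 mm steel nub; brass band near the top), about 65 g, loose. Stands nub up on the tumbler's floor within 5 mm of its middle: top 60 mm above the counter, 35 mm below the rim. Room to open the fingers to about 38 mm around it. Origin: centre of its underside; z up along its axis.
- tumbler: smoked brown see-through glass tumbler, round, straight-sided: 90 mm outer, 84 mm inner diameter, 95 mm tall, bottom 10 mm thick; 0.45 kg, loose. Wide-open fingers do not fit its mouth: enter closed and open just above the battery. Origin: centre of its underside, on the counter; z up. Tumbler, pot and tester swap places between starts.
- well (a point): centre of the brass floor of the tester's round well, 27 mm above the counter, where the battery's underside belongs. Well: 48 mm inner, 56 mm outer diameter, rim 17 mm above its floor. It is on a fixed green case 130 x 90 x 24 mm that reaches 35 mm from the well along the point's -x and 95 mm along +x, with a meter 42 mm high 46 to 91 mm along +x. Turned up to 30 degrees; z up.
- blue_cell: bystander: blue battery, same shape and size as the red one, standing near the middle of the floor of a loose brushed aluminium pot of the tumbler's shape and size (its rim is 95 mm above the counter). Leave both alone. Origin: centre of its underside; z up.
Mind the look-alikes: they are no part of the job. There is more than one size of the red_cell; the one meant has the size given above.

How it is judged:
On the way:
1. the red battery is lifted clear of the tumbler's rim, in the fingers (z of red_cell in the frame of tumbler above 0.097 m and contact force between the fingers and red_cell above 0.5 N), for 0.1 s.
At the end, for the whole second after the job is handed in: The red battery stands at rest on the floor of the tester's well (underside within 14 mm sideways of the well's centre and 5 mm in height), nub up and within 10 degrees of upright; the tumbler stands upright within 30 mm of where it was; the blue battery stands within 20 mm of where it was (horizontal distance between red_cell and well below 0.014 m and z of red_cell in the frame of well between -0.005 and 0.005 m and angle between each of red_cell, blue_cell's own z axis and vertical below 0.175 rad and linear speed of red_cell below 0.02 m/s and angle between tumbler's own z axis and vertical below 0.1 rad and distance of tumbler from where it was at the start of the episode below 0.03 m and distance of blue_cell from where it was at the start of the episode below 0.02 m); the robot touches nothing.
It fails at once if the tumbler is tipped by more than 20 degrees (angle between tumbler's own z axis and vertical above 0.35 rad).
It fails at once if the blue battery is touched by the robot's fingers (contact force between the fingers and blue_cell above 0.5 N).
It fails at once if the red battery is dropped (falls free faster than 0.6 m/s, a fall of about 18 mm) (linear speed of red_cell above 0.6 m/s and contact force between the fingers and red_cell below 0.05 N).
It also fails if it takes over 42 s, if anything falls off the work surface, if the arm or the gripper's body presses on something with over 40 N, if the wrist force passes 120 N, or if a joint passes its speed limit or range.

## Working session

There is one attempt and no reset: what is moved stays moved. The work goes in short steps, Python scripts to look and compute and a tool call to move; the robot and the scene stay as the last step left them, time stands still between calls to the robot, and variables do not carry over. Pictures are saved under pics/ and viewed, at most 10 in all, crops included, and the job is handed in when it is done.

Besides the shell and the picture viewer there is one more tool, called after "Request:" as name(argument=value, ...) on one line, values as JSON. drive_tool: Moves the arm, as the interface text tells. Its arguments: {"type":"object","properties":{"rows":{"type":"array","items":{"type":"array","items":{"type":"number"}}},"claw":{"type":"number"},"squeeze":{"type":"number"}},"required":["rows"]}

```bash
mkdir -p pics; cat > h.py <<'E'
import numpy as np, cv2
from station import ctrl
from scipy.spatial.transform import Rotation as Ro
def ray(name,uv,pose=None):
    c=ctrl.camera_params(name);K=np.array(c["camera_matrix"]);d=np.array(c["distortion"])
    p=cv2.undistortPoints(np.array(uv,float).reshape(-1,1,2),K,d).reshape(-1,2)
    v=np.c_[p,np.ones(len(p))]
    if "R" in c:
        R=np.array(c["R"]);t=np.array(c["t"]).ravel();return -R.T@t, v@R
    T=np.array(c["T_tool_cam"]);o=pose
    q=o["ee_rot"];Rt=Ro.from_quat([q[1],q[2],q[3],q[0]]).as_matrix()
    return Rt@T[:3,3]+np.array(o["position"]), v@(Rt@T[:3,:3]).T
def plane(name,uv,z,pose=None):
    o,v=ray(name,uv,pose);return o+v*((z-o[2])/v[:,2])[:,None]
E
python3 - <<'E'
from h import *
a=ctrl.capture("top");b=ctrl.capture("side")
cv2.imwrite("pics/top.png",a[...,::-1]);cv2.imwrite("pics/side.png",b[...,::-1])
o=ctrl.get_obs();print(o["clock"],o["position"],o["ee_rot"],o["width"])
for n in("top","side"):
    c=ctrl.camera_params(n);print(n,ray(n,[[320,240]]))
E
```

```text
0.1 [ 0.2384587  -0.55024943  0.23035098] [-2.24455376e-04 -2.02978044e-01  9.79182940e-01  7.95796525e-04] 0.9975188055997658
top (array([ 0.43483919, -0.01707556,  0.97398314]), array([[ 0.08916853,  0.03897908, -0.99548631]]))
side (array([0.43188091, 0.52618875, 0.53410177]), array([[ 0.08331031, -0.72826169, -0.68041646]]))
```

View pics/top.png

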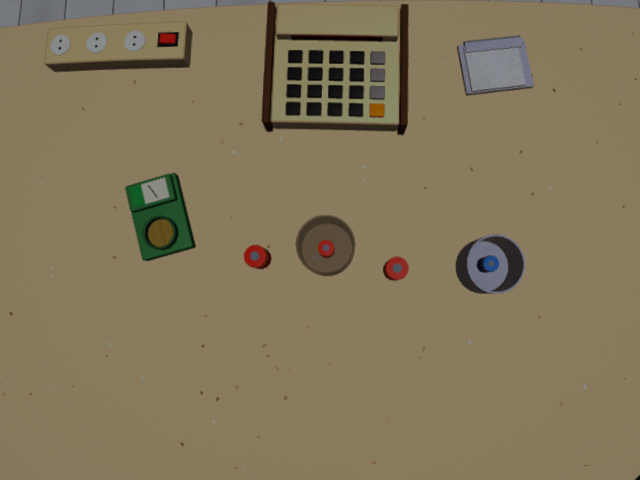

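View pics/side.png

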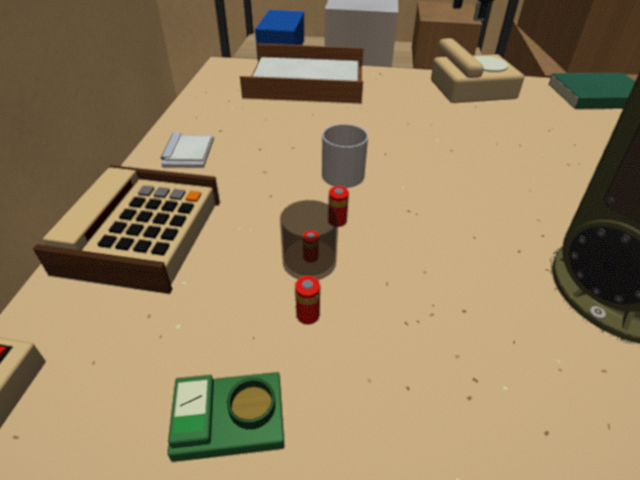

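Top view: three red cells at (255,256), (326,248) and (397,268). The middle one is in the smoked tumbler and looks smaller, so it fits. The pot with the blue cell is at (490,264), and the tester's well is at (160,233). Next I measure them and confirm in a crop.

```bash
python3 - <<'E'
from h import *
a=cv2.imread("pics/top.png");b=cv2.imread("pics/side.png")
def blobs(im,lo,hi,box,minA=20):
    h=cv2.cvtColor(im,cv2.COLOR_BGR2HSV);m=cv2.inRange(h,lo,hi)
    k=np.zeros_like(m);x0,y0,x1,y1=box;k[y0:y1,x0:x1]=m[y0:y1,x0:x1]
    return [c for c in cv2.findContours(k,cv2.RETR_EXTERNAL,cv2.CHAIN_APPROX_NONE)[0] if cv2.contourArea(c)>minA]
for box in [(235,235,280,280),(310,230,342,265),(380,250,415,290)]:
    for c in blobs(a,(0,190,150),(6,255,255),box):
        (u,v),r=cv2.minEnclosingCircle(c);e=cv2.fitEllipse(c)
        p=plane("top",[[u,v],[u+r,v],e[0]],.0585);print("red",u,v,r,e,p[0],"r@.0585",np.linalg.norm(p[1]-p[0]))
# steel nub in tumbler
h=cv2.cvtColor(a,cv2.COLOR_BGR2HSV)
for c in blobs(a,(0,0,60),(179,110,255),(318,240,334,257),5):
    e=cv2.minEnclosingCircle(c);print("nub",e,plane("top",[e[0]],.06))
# well floor (brass): 
for c in blobs(a,(10,150,60),(30,255,255),(140,212,182,252),50):
    e=cv2.fitEllipse(c);print("brass",e,plane("top",[e[0]],.027))
# green case
for c in blobs(a,(50,100,30),(80,255,255),(110,160,210,270),300):
    r=cv2.minAreaRect(c);print("green",r,plane("top",cv2.boxPoints(r),.024))
for c in blobs(b,(10,150,60),(30,255,255),(225,378,278,428),50):
    e=cv2.fitEllipse(c);print("side brass",e,plane("side",[e[0]],.027))
for c in blobs(b,(0,190,60),(6,255,255),(290,225,330,270)):
    print("side red",cv2.boundingRect(c))
A=cv2.resize(a[200:310,110:240],None,fx=3,fy=3,interpolation=2)
B=cv2.resize(a[200:310,230:430],None,fx=3,fy=3,interpolation=2)
C=cv2.resize(b[180:330,260:370],None,fx=2.2,fy=2.2,interpolation=2);C=cv2.resize(C,(200,240))
s=np.zeros((600,800,3),np.uint8);s[:330,:390]=A[:,:390];s[:330,400:]=B[:,100:500];
S2=cv2.resize(b[180:330,260:370],(198,270));s[330:,:198]=S2
S3=cv2.resize(b[370:460,160:295],(400,267));s[330:597,400:]=S3
cv2.imwrite("pics/crop.png",s)
E
```

```text
nub ((325.5, 247.5), 2.9155757427215576) [[0.50482559 0.01032382 0.06      ]]
brass ((160.11691284179688, 232.54092407226562), (23.653505325317383, 27.155658721923828), 18.236000061035156) [[0.5373118  0.28461062 0.027     ]]
green ((159.0686492919922, 216.2271728515625), (77.90511322021484, 53.20801544189453), 75.67728424072266) [[0.61978019 0.35071454 0.024     ]
 [0.63902926 0.26065229 0.024     ]
 [0.51179724 0.22690039 0.024     ]
 [0.49155538 0.31506495 0.024     ]]
side brass ((250.79425048828125, 402.4010009765625), (29.815385818481445, 38.842220306396484), 70.91716003417969) [[0.54032003 0.27686819 0.027     ]]
side red (303, 231, 16, 11)
```

View pics/crop.png

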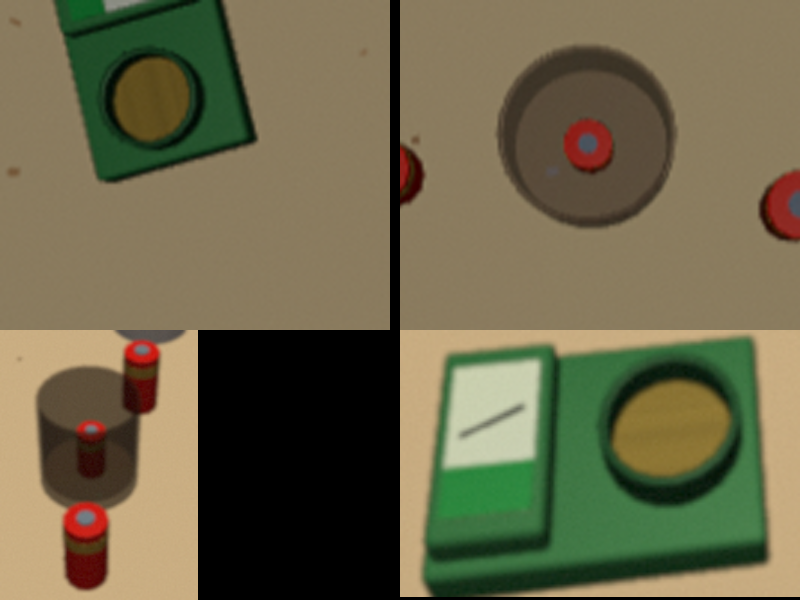

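The crop confirms the middle cell: it stands in the tumbler and is smaller than the two loose decoys beside it. Red cell is at about (0.505, 0.010) and the well at about (0.538, 0.279). I now move above the tumbler with the fingers closed.

Request:
drive_tool(rows=[[-0.46,0.4,0,0,0,0],[-0.46,0.4,0,0,0,0],[-0.46,0.4,0,0,0,0],[-0.46,0.4,0,0,0,0],[-0.46,0.4,0,0,0,0],[-0.46,0.4,0,0,0,0],[-0.46,0.4,0,0,0,0],[-0.46,0.4,0,0,0,0],[-0.46,0.4,0,0,0,0],[-0.46,0.4,0,0,0,0],[-0.46,0.4,0,0,0,0],[-0.46,0.4,0,0,0,0],[-0.46,0.4,0,0,0,0],[-0.46,0.4,0,0,0,0],[-0.46,0.4,0,0,0,0],[-0.46,0.4,0,0,0,0],[-0.46,0.4,0,0,0,0],[-0.46,0.4,0,0,0,0],[0,0,0,0,0,0],[0,0,0,0,0,0]], claw=0, squeeze=40)

```text
clock: 2.1
position: [0.4752, -0.0552, 0.2308]
ee_rot: [-0.001, -0.204, 0.979, 0.0]
force: [0.1, -0.9, -0.2]
width: -0.001
grip_force: 0.0
```

```bash
python3 - <<'E'
from h import *
o=ctrl.get_obs();w=ctrl.capture("wrist");cv2.imwrite("pics/w1.png",w[...,::-1])
print(o["clock"],o["position"],o["ee_rot"],o["width"])
h=cv2.cvtColor(w,cv2.COLOR_RGB2HSV);m=cv2.inRange(h,(0,190,110),(6,255,255))
for c in cv2.findContours(m,0,1)[0]:
    if cv2.contourArea(c)>100:
        e=cv2.minEnclosingCircle(c);print(e,cv2.contourArea(c),plane("wrist",[e[0]],.0585,o))
E
```

```text
2.1 [ 0.47520362 -0.05518345  0.2307737 ] [-6.14338733e-04 -2.03673122e-01  9.79038753e-01  3.74641482e-05] -0.0013488966613500683
((461.0, 302.0), 16.763153076171875) 654.5 [[0.49734898 0.12402779 0.0585    ]]
((361.0, 269.0), 11.70479965209961) 325.0 [[0.50535498 0.00899579 0.0585    ]]
```

View pics/w1.png

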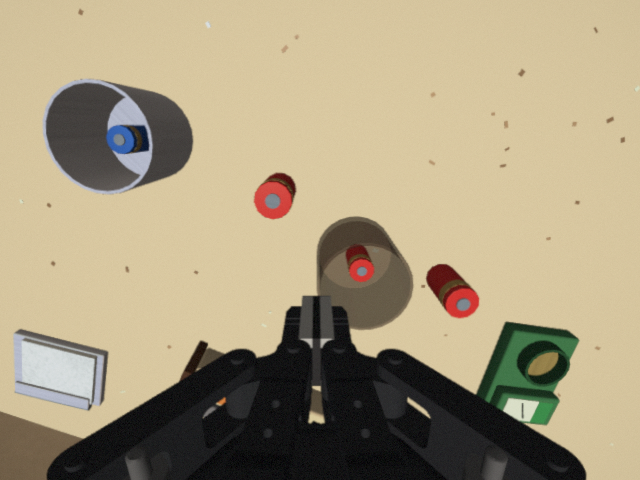

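The wrist view shows the target nub at (362,271), which gives (0.505, 0.009) and agrees with the top view. The pot, the decoys and the tester rim (542,363) are all clear of the fingers.

Request:
drive_tool(rows=[[-0.266,0.237,0,0,0,0],[-0.266,0.237,0,0,0,0],[-0.266,0.237,0,0,0,0],[-0.266,0.237,0,0,0,0],[0,0,0.4,0,0,0],[0,0,0.4,0,0,0],[0,0,0.4,0,0,0],[0,0,0,0,0,0],[0,0,0,0,0,0]])

```text
clock: 3.05
position: [0.5056, 0.0094, 0.1717]
ee_rot: [-0.0, -0.203, 0.979, -0.0]
force: [0.6, 0.4, 0.6]
width: -0.001
grip_force: 0.0
```

```bash
python3 - <<'E'
from h import *
o=ctrl.get_obs();w=ctrl.capture("wrist");t=ctrl.capture("top");cv2.imwrite("pics/t2.png",t[...,::-1])
cv2.imwrite("pics/w2.png",w[...,::-1])
print(o["clock"],o["position"],o["ee_rot"],o["width"])
E
```

```text
3.05 [0.50555865 0.00941972 0.17170677] [-1.74530673e-04 -2.03232038e-01  9.79130545e-01 -2.89046960e-04] -0.0013040837489669461
```

View pics/w2.png

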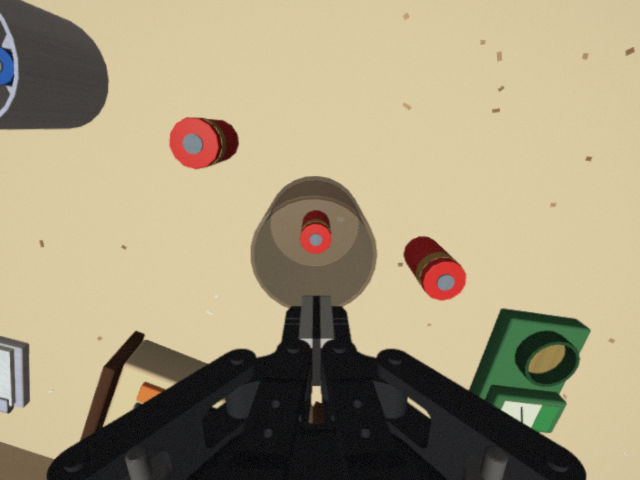

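The cell's nub at (316,239) lines up with the fingers at u=317. I descend closed, then open just above the battery.

Request:
drive_tool(rows=[[0,0,0.34,0,0,0],[0,0,0.34,0,0,0],[0,0,0.34,0,0,0],[0,0,0.34,0,0,0],[0,0,0.34,0,0,0],[0,0,0.3,0,0,0],[0,0,0,0,0,0],[0,0,0,0,0,0]])

```text
clock: 3.95
position: [0.5057, 0.009, 0.0721]
ee_rot: [0.0, -0.203, 0.979, -0.0]
force: [0.9, 0.5, 0.3]
width: -0.001
grip_force: 0.0
```

Request:
drive_tool(rows=[[0,0,0,0,0,0],[0,0,0,0,0,0],[0,0,0,0,0,0],[0,0,0,0,0,0],[0,0,0,0,0,0],[0,0,0,0,0,0]], claw=38)

```text
clock: 4.55
position: [0.5053, 0.009, 0.0713]
ee_rot: [-0.0, -0.203, 0.979, 0.0]
force: [0.1, 0.1, -0.3]
width: 0.442
grip_force: 0.0
```

```bash
python3 - <<'E'
from h import *
o=ctrl.get_obs();w=ctrl.capture("wrist");
cv2.imwrite("pics/w3.png",w[...,::-1])
print(o["clock"],o["position"],o["width"],o["force"])
E
```

```text
4.55 [0.50527696 0.0090176  0.07132879] 0.44228076253838744 [ 0.08107775  0.13378629 -0.26672427]
```

View pics/w3.png

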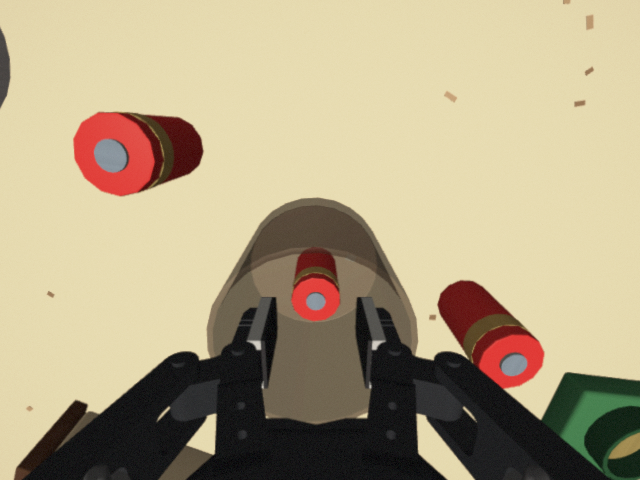

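The open fingers (inner faces at about u=272 and 362) straddle the cell at (316,300). I descend, grip and lift a little.

Request:
drive_tool(rows=[[0,0,0.15,0,0,0],[0,0,0.15,0,0,0],[0,0,0.15,0,0,0],[0,0,0.15,0,0,0],[0,0,0.16,0,0,0],[0,0,0,0,0,0],[0,0,0,0,0,0]])

```text
clock: 5.3
position: [0.5112, 0.0081, 0.0503]
ee_rot: [0.008, -0.205, 0.979, -0.003]
force: [-38.6, -0.0, 80.0]
width: 0.445
grip_force: 44.3
```

Request:
drive_tool(rows=[[0,0,0,0,0,0],[0,0,0,0,0,0],[0,0,0,0,0,0],[0,0,0,0,0,0],[0,0,0,0,0,0],[0,0,0,0,0,0]], claw=15, squeeze=40)

```text
clock: 5.9
position: [0.5156, 0.0094, 0.049]
ee_rot: [0.013, -0.205, 0.979, -0.003]
force: [-7.0, 0.2, 55.7]
width: 0.282
grip_force: 44.4
```

Something resisted with 80 N, so I look before moving any further.

```bash
python3 - <<'E'
from h import *
o=ctrl.get_obs();w=ctrl.capture("wrist");s=ctrl.capture("side");t=ctrl.capture("top")
print(o["clock"],o["position"],o["width"],o["force"],o["wrist_torque"],o["grip_force"])
im=np.zeros((600,800,3),np.uint8)
im[:300,:400]=cv2.resize(w,(400,300));im[:300,400:]=cv2.resize(t[150:330,220:460],(400,300))
im[300:,:400]=cv2.resize(s[130:355,200:500],(400,300));im[300:,400:]=cv2.resize(w[200:425,170:470],(400,300))
cv2.imwrite("pics/c4.png",im[...,::-1])
E
```

```text
5.9 [0.51564816 0.0093532  0.04896326] 0.28153505928433514 [-6.99235124  0.16835013 55.6875795 ] [ 0.23568791  1.88740145 -0.10258989] 44.4478976865139
```

View pics/c4.png

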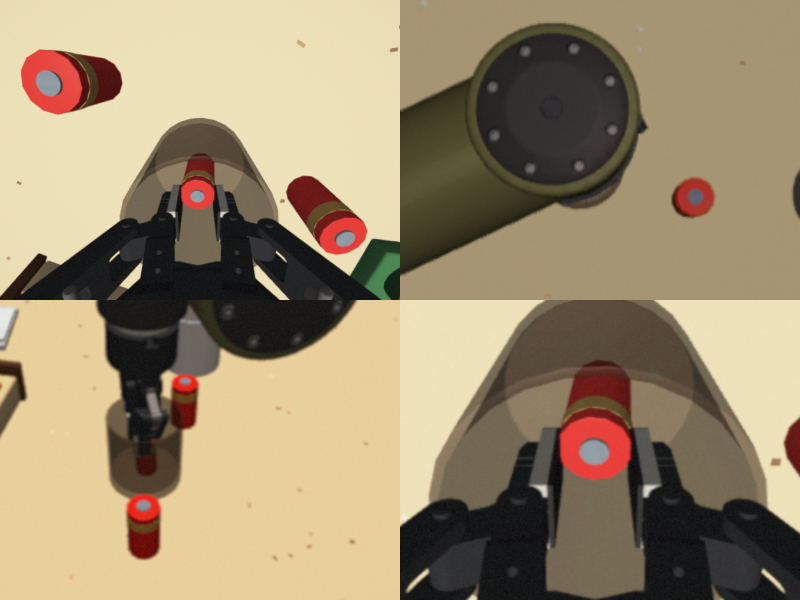

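The cell now sits toward the -x edge of the pads, and the tool has been pushed about 10 mm to +x. I work out the geometry before mending it.

```bash
python3 - <<'E'
from h import *
c=ctrl.camera_params("wrist");K=np.array(c["camera_matrix"]);d=np.array(c["distortion"]);T=np.array(c["T_tool_cam"]);print(T.round(3))
I=np.linalg.inv(T)
def pr(p): 
    q=np.array(p,float)@I[:3,:3].T+I[:3,3];return cv2.projectPoints(q.reshape(-1,1,3),np.zeros(3),np.zeros(3),K,d)[0].reshape(-1,2).round(0).tolist()
print("TCP, +11mm,(+x11mm)",pr([[0,0,0],[0,0,.0113],[0.011,0,0],[-.011,0,0],[0,0.019,-.006],[0,-.019,-.006]]))
print("tumbler rim, top view",plane("top",[[325.7,245.0],[296.3,245],[355,245]],.095))
# rim circle by darkness
a=cv2.imread("pics/top.png");g=cv2.cvtColor(a,cv2.COLOR_BGR2GRAY)
m=np.zeros_like(g);m[212:280,292:362]=(cv2.GaussianBlur(g,(3,3),0)<112)[212:280,292:362]*255
cs=max(cv2.findContours(m,0,1)[0],key=cv2.contourArea);e=cv2.fitEllipse(cs);mc=cv2.minEnclosingCircle(cs)
print(e,mc,plane("top",[e[0]],.095),"cell",plane("top",[[325.5,247.5]],.06),plane("top",[[325.5,247.5]],.08))
o=ctrl.get_obs();w=ctrl.capture("wrist");h=cv2.cvtColor(w,cv2.COLOR_RGB2HSV);m=cv2.inRange(h,(85,20,60),(130,130,220))
m2=np.zeros_like(m);m2[280:340,290:340]=m[280:340,290:340]
for k in cv2.findContours(m2,0,1)[0]:
    if cv2.contourArea(k)>20:
        q=cv2.minEnclosingCircle(k);print("nub now",q,plane("wrist",[q[0]],.06,o))
E
```

```text
[[-0.001 -0.945 -0.328  0.083]
 [ 1.    -0.001 -0.001  0.001]
 [ 0.    -0.328  0.945 -0.142]
 [ 0.     0.     0.     1.   ]]
TCP, +11mm,(+x11mm) [[314.0, 310.0], [314.0, 299.0], [314.0, 290.0], [314.0, 329.0], [355.0, 316.0], [274.0, 317.0]]
tumbler rim, top view [[ 0.50589462  0.00891476  0.095     ]
 [ 0.50671758  0.05305046  0.095     ]
 [ 0.50508591 -0.0349308   0.095     ]]
((325.2832946777344, 245.07041931152344), (59.573612213134766, 61.93992233276367), 159.38584899902344) ((325.5581359863281, 245.23255920410156), 31.434682846069336) [[0.5058004  0.00954076 0.095     ]] cell [[0.50482559 0.01032382 0.06      ]] [[0.50329413 0.00972426 0.08      ]]
nub now ((315.328369140625, 313.02239990234375), 9.72562026977539) [[0.51055373 0.00787811 0.06      ]]
```

The outer knuckles of the linkage at 38 mm opening are about ±45 mm wide, and they rest on the tumbler's rim when the TCP is near 0.05. The pads already hold the top of the battery by about 10 mm, 5 mm off centre. I relieve the press, then check.

Request:
drive_tool(rows=[[0,0,-0.08,0,0,0],[0,0,-0.08,0,0,0],[0,0,-0.08,0,0,0],[0,0,-0.06,0,0,0],[0,0,0,0,0,0],[0,0,0,0,0,0]])

```text
clock: 6.7
position: [0.5064, 0.0091, 0.0499]
ee_rot: [0.001, -0.203, 0.979, -0.0]
force: [-0.8, 0.5, 11.3]
width: 0.279
grip_force: 40.8
```

```bash
python3 - <<'E'
from h import *
o=ctrl.get_obs();w=ctrl.capture("wrist");s=ctrl.capture("side")
print(o["clock"],o["position"],o["ee_rot"],o["width"],o["force"],o["wrist_torque"],o["grip_force"])
im=np.zeros((600,800,3),np.uint8)
im[:300,:400]=cv2.resize(w,(400,300))
im[300:,:400]=cv2.resize(s[130:355,200:500],(400,300));im[300:,400:]=cv2.resize(w[200:425,170:470],(400,300))
im[:300,400:]=cv2.resize(s[180:285,250:390],(400,300))
cv2.imwrite("pics/c5.png",im[...,::-1])
E
```

```text
6.7 [0.50641235 0.00905184 0.04990798] [ 1.43076507e-03 -2.03183249e-01  9.79139637e-01 -3.03783867e-04] 0.2787756830585646 [-0.82495865  0.50954005 11.30899077] [ 0.40932741  0.385528   -0.01363715] 40.77468330709962
```

View pics/c5.png

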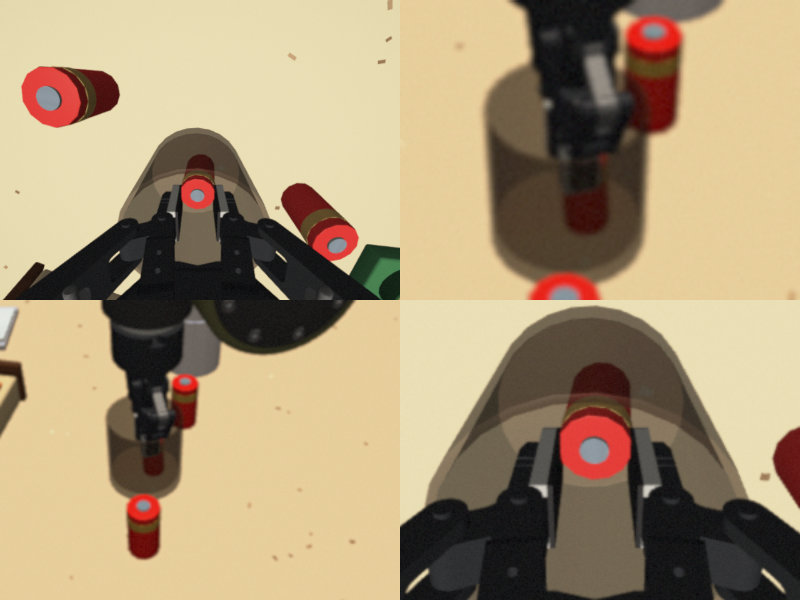

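The stress is mostly gone and the cell moved along with the fingers, so it is held. I raise the grip a little and lift in two steps.

Request:
drive_tool(rows=[[0,0,0,0,0,0],[0,0,-0.05,0,0,0],[0,0,-0.05,0,0,0],[0,0,-0.08,0,0,0],[0,0,-0.08,0,0,0],[0,0,0,0,0,0],[0,0,0,0,0,0]], squeeze=60)

```text
clock: 7.5
position: [0.5052, 0.0091, 0.0612]
ee_rot: [-0.0, -0.203, 0.979, 0.0]
force: [-0.0, -0.6, -0.5]
width: 0.268
grip_force: 59.3
```

```bash
python3 - <<'E'
from h import *
o=ctrl.get_obs();w=ctrl.capture("wrist");s=ctrl.capture("side")
print(o["clock"],o["position"],o["ee_rot"],o["width"],o["force"],o["grip_force"])
im=np.zeros((600,800,3),np.uint8)
im[:300,:400]=cv2.resize(w,(400,300))
im[300:,:400]=cv2.resize(s[130:355,200:500],(400,300));im[300:,400:]=cv2.resize(w[200:425,170:470],(400,300))
im[:300,400:]=cv2.resize(s[180:285,250:390],(400,300))
cv2.imwrite("pics/c6.png",im[...,::-1])
E
```

```text
7.5 [0.5051883 0.009065  0.0612009] [-8.83276699e-05 -2.02973243e-01  9.79184275e-01  1.06529330e-04] 0.268222154313701 [-0.04181371 -0.63845986 -0.45065174] 59.326415061950684
```

View pics/c6.png

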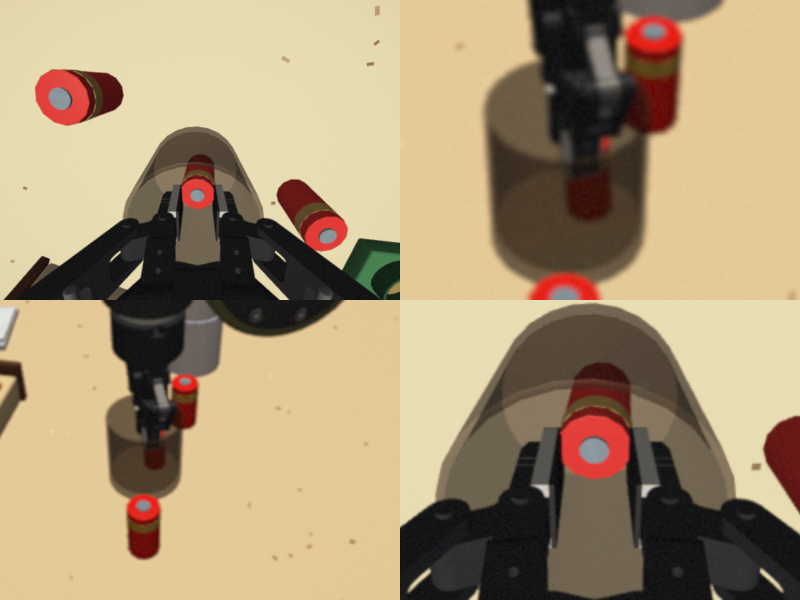

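The force now reads just the battery's weight (-0.5 N). The tumbler has not moved and the cell is up about 11 mm. I lift it clear.

Request:
drive_tool(rows=[[0,0,-0.08,0,0,0],[0,0,-0.16,0,0,0],[0,0,-0.2,0,0,0],[0,0,-0.2,0,0,0],[0,0,-0.2,0,0,0],[0,0,-0.2,0,0,0],[0,0,-0.2,0,0,0],[0,0,-0.2,0,0,0],[0,0,-0.2,0,0,0],[0,0,-0.2,0,0,0],[0,0,-0.2,0,0,0],[0,0,-0.2,0,0,0],[0,0,-0.1,0,0,0],[0,0,-0.04,0,0,0],[0,0,0,0,0,0],[0,0,0,0,0,0],[0,0,0,0,0,0]])

```text
clock: 9.3
position: [0.5051, 0.009, 0.1797]
ee_rot: [-0.0, -0.203, 0.979, 0.0]
force: [0.7, 0.4, -1.7]
width: 0.265
grip_force: 59.3
```

```bash
python3 - <<'E'
from h import *
o=ctrl.get_obs();w=ctrl.capture("wrist");s=ctrl.capture("side");t=ctrl.capture("top")
for n,i in(("w7",w),("s7",s),("t7",t)):cv2.imwrite(f"pics/{n}.png",i[...,::-1])
print(o["clock"],o["position"],o["ee_rot"],o["width"],o["force"],o["grip_force"])
def big(m,box):
    k=np.zeros_like(m);x0,y0,x1,y1=box;k[y0:y1,x0:x1]=m[y0:y1,x0:x1]
    return max(cv2.findContours(k,0,1)[0],key=cv2.contourArea)
# well: green-ring/brass in wrist and top
h=cv2.cvtColor(w,cv2.COLOR_RGB2HSV);
m=cv2.inRange(h,(12,120,60),(32,255,255));
im=np.zeros((600,800,3),np.uint8)
im[:300,:400]=cv2.resize(w,(400,300))
im[300:,:400]=cv2.resize(s[130:355,200:500],(400,300))
im[300:,400:]=cv2.resize(w[300:450,440:640],(400,300));im[:300,400:]=cv2.resize(w[230:380,220:420],(400,300))
cv2.imwrite("pics/c7.png",im[...,::-1])
E
```

```text
9.3 [0.50505155 0.00898938 0.1797418 ] [-4.66320474e-04 -2.02991410e-01  9.79180407e-01  3.28063029e-05] 0.2646572714683725 [ 0.70427882  0.41619565 -1.71439171] 59.32704985141754
```

View pics/c7.png

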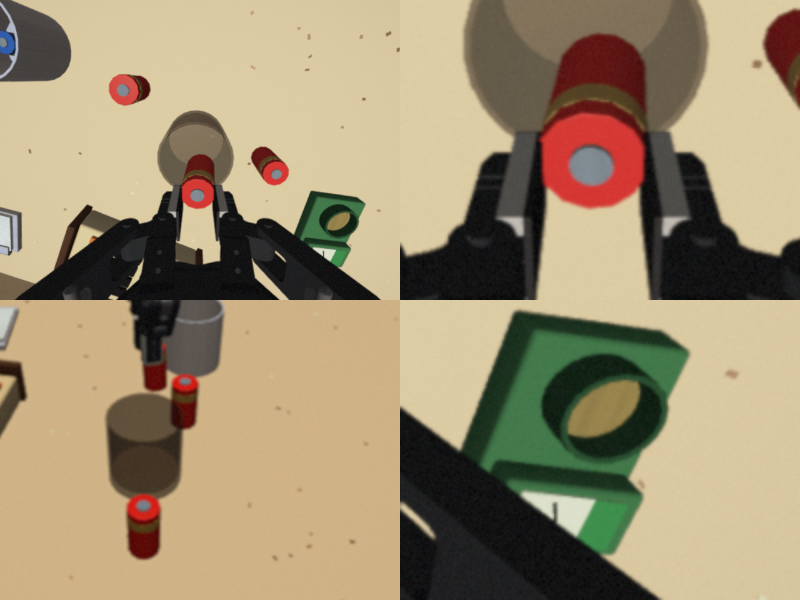

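This was my last allowed picture. It shows the cell held clear of the tumbler, with its nub at (315,312), its bottom edge at about (320,247), and the well rim centred near (546,358). Everything from here is done with numbers.

```bash
python3 - <<'E'
from h import *
o=ctrl.get_obs();P=np.array(o["position"]);q=o["ee_rot"];R=Ro.from_quat([q[1],q[2],q[3],q[0]]).as_matrix()
w=cv2.imread("pics/w7.png");h=cv2.cvtColor(w,cv2.COLOR_BGR2HSV)
T=lambda p:((p-P)@R*1000).round(1)
print("well rim wrist",plane("wrist",[[546,358.5]],.044,o))
def big(m,box):
    k=np.zeros_like(m);x0,y0,x1,y1=box;k[y0:y1,x0:x1]=m[y0:y1,x0:x1]
    return max(cv2.findContours(k,0,1)[0],key=cv2.contourArea)
# red bright top disc, body extent
c=big(cv2.inRange(h,(0,150,150),(8,255,255)),(280,270,350,345));e=cv2.fitEllipse(c);print("top disc",e,cv2.boundingRect(c),"tool mm",T(plane("wrist",[e[0]],P[2]+.009,o)))
c=big(cv2.inRange(h,(0,150,60),(8,255,255)),(280,225,350,345));b=cv2.boundingRect(c);p=c.reshape(-1,2)
print("body",b,"bottom edge tool mm",T(plane("wrist",[[p[p[:,1]==b[1],0].mean(),b[1]]],P[2]-.0397,o)))
# well in top view: rim outer by green/dark boundary: brass in t7 and side s7
for n,box in(("top",(140,212,182,252)),("side",(225,378,278,428))):
    i=cv2.imread(f"pics/{n[0]}7.png");hh=cv2.cvtColor(i,cv2.COLOR_BGR2HSV)
    c=big(cv2.inRange(hh,(10,150,60),(30,255,255)),box);c2=c.reshape(-1,2)
    pp=plane(n,c2,.027)[:,:2];print(n,"floor extents",pp.min(0),pp.max(0))
    c=big(cv2.inRange(hh,(40,60,10),(90,255,52)),(box[0]-4,box[1]-4,box[2]+4,box[3]+4));print("dark ring",cv2.minEnclosingCircle(c),plane(n,[cv2.minEnclosingCircle(c)[0]],.044))
E
```

```text
well rim wrist [[0.53778286 0.27975901 0.044     ]]
top disc ((315.74847412109375, 309.61590576171875), (46.41045379638672, 52.231353759765625), 100.67308044433594) (291, 286, 51, 48) tool mm [[ 5.4  0.7 -9. ]]
body (289, 280, 54, 54) bottom edge tool mm [[-2.9 -1.  39.7]]Traceback (most recent call last):
  File "<stdin>", line 16, in <module>
  File "<stdin>", line 8, in big
ValueError: max() iterable argument is empty
```

```bash
python3 - <<'E'
from h import *
o=ctrl.get_obs();P=np.array(o["position"]);q=o["ee_rot"];R=Ro.from_quat([q[1],q[2],q[3],q[0]]).as_matrix()
w=cv2.imread("pics/w7.png");h=cv2.cvtColor(w,cv2.COLOR_BGR2HSV)
T=lambda p:((p-P)@R*1000).round(1)
m=cv2.inRange(h[225:300,285:355],(0,140,40),(8,255,150))|cv2.inRange(h[225:300,285:355],(172,140,40),(180,255,150))
c=max(cv2.findContours(m,0,1)[0],key=cv2.contourArea);p=c.reshape(-1,2)+[285,225];y=p[:,1].min()
u=p[p[:,1]<=y+1,0].mean();print(cv2.boundingRect(c),u,y,"bottom edge tool mm",T(plane("wrist",[[u,y]],P[2]-.0397,o)))
print("nub",T(plane("wrist",[[315,312.5]],P[2]+.0103,o)), "side-view check of bottom")
s=cv2.imread("pics/s7.png");hs=cv2.cvtColor(s,cv2.COLOR_BGR2HSV)
m=np.zeros((480,640),np.uint8);r=cv2.inRange(hs,(0,140,40),(8,255,255))|cv2.inRange(hs,(172,140,40),(180,255,255));m[140:198,295:326]=r[140:198,295:326]
c=max(cv2.findContours(m,0,1)[0],key=cv2.contourArea);print(cv2.boundingRect(c))
k=ctrl.camera_params("side");pj=lambda X:cv2.projectPoints(np.array(X,float),cv2.Rodrigues(np.array(k["R"]))[0],np.array(k["t"],float),np.array(k["camera_matrix"]),np.array(k["distortion"]))[0].reshape(-1,2).round(1)
ax=P+R[:,0]*.0045
th=np.linspace(0,6.283,60)
for dz in(-.0397,.01):
    pr=pj(np.c_[ax[0]+.013*np.cos(th),ax[1]+.013*np.sin(th),np.full(60,P[2]+dz)]);print("predicted ring",dz,pr.min(0),pr.max(0))
E
```

```text
(10, 22, 48, 40) 321.0 247 bottom edge tool mm [[18.1  3.7 39.7]]
nub [[  4.7   0.4 -10.3]] side-view check of bottom
(308, 176, 17, 22)
predicted ring -0.0397 [305.1 188.1] [323.  198.9]
predicted ring 0.01 [304.7 159.5] [323.6 169.9]
```

The cell hangs upright, offset (+5, +1.5) mm in the tool frame. I carry it to the well.

Request:
drive_tool(rows=[[-0.08,0.14,0,0,0,0],[-0.168,0.275,0,0,0,0],[-0.168,0.275,0,0,0,0],[-0.168,0.275,0,0,0,0],[-0.168,0.275,0,0,0,0],[-0.168,0.275,0,0,0,0],[-0.168,0.275,0,0,0,0],[-0.168,0.275,0,0,0,0],[-0.168,0.275,0,0,0,0],[-0.168,0.275,0,0,0,0],[-0.168,0.275,0,0,0,0],[-0.168,0.275,0,0,0,0],[-0.168,0.275,0,0,0,0],[-0.168,0.275,0,0,0,0],[-0.168,0.275,0,0,0,0],[-0.168,0.275,0,0,0,0],[-0.168,0.275,0,0,0,0],[-0.08,0.14,0,0,0,0],[0,0,0,0,0,0],[0,0,0,0,0,0]])

```text
clock: 11.45
position: [0.5429, 0.2802, 0.1803]
ee_rot: [-0.0, -0.203, 0.979, -0.0]
force: [-0.1, -1.4, -0.2]
width: 0.266
grip_force: 59.3
```

Request:
drive_tool(rows=[[0,0,0.1,0,0,0],[0,0,0.2,0,0,0],[0,0,0.2,0,0,0],[0,0,0.2,0,0,0],[0,0,0.2,0,0,0],[0,0,0.2,0,0,0],[0,0,0.1,0,0,0],[0,0,0,0,0,0],[0,0,0,0,0,0],[0,0,0,0,0,0]])

```text
clock: 12.45
position: [0.5432, 0.2805, 0.121]
ee_rot: [0.001, -0.203, 0.979, 0.0]
force: [-0.1, -0.6, -0.2]
width: 0.271
grip_force: 59.3
```

```bash
python3 - <<'E'
from h import *
o=ctrl.get_obs();P=np.array(o["position"]);q=o["ee_rot"];R=Ro.from_quat([q[1],q[2],q[3],q[0]]).as_matrix()
w=ctrl.capture("wrist");cv2.imwrite("pics/w8.png",w[...,::-1]);h=cv2.cvtColor(w,cv2.COLOR_RGB2HSV)
print(o["clock"],P,o["width"],o["force"],o["grip_force"])
m=cv2.inRange(h,(85,20,60),(130,130,220));k=np.zeros_like(m);k[285:340,290:340]=m[285:340,290:340]
for c in cv2.findContours(k,0,1)[0]:
    if cv2.contourArea(c)>30: e=cv2.minEnclosingCircle(c);print("nub",e,((plane("wrist",[e[0]],P[2]+.0103,o)-P)@R*1000).round(1))
# green rim extents: green hue mask around the well, plus brass
g=cv2.inRange(h,(40,60,20),(90,255,255));b=cv2.inRange(h,(12,110,40),(32,255,160))
for n,mm in(("green",g),("brass",b)):
    for c in cv2.findContours(mm,0,1)[0]:
        if cv2.contourArea(c)>150: print(n,cv2.boundingRect(c),cv2.contourArea(c))
# expected rim outline in image
T=np.linalg.inv(np.array(ctrl.camera_params("wrist")["T_tool_cam"]));cp=ctrl.camera_params("wrist")
th=np.arange(0,360,45)*np.pi/180
for r,z in((.028,.044),(.024,.044),(.024,.027)):
    X=np.c_[.538+r*np.cos(th),.280+r*np.sin(th),np.full(8,z)];Q=(X-P)@R;Q=Q@T[:3,:3].T+T[:3,3]
    print(r,z,cv2.projectPoints(Q,np.zeros(3),np.zeros(3),np.array(cp["camera_matrix"]),np.array(cp["distortion"]))[0].reshape(-1,2).round(0).astype(int).tolist())
# row profiles through the rim
for v in range(200,300,10): print(v,[(''.join('G' if g[v,x] and h[v,x,2]>60 else 'g' if g[v,x] else 'B' if b[v,x] else 'r' if h[v,x,0]<7 and h[v,x,1]>150 else '.') ) for x in range(0)] , ''.join('G' if g[v,x] and h[v,x,2]>75 else 'g' if g[v,x] else 'r' if h[v,x,0]<8 and h[v,x,1]>150 else 'B' if b[v,x] else '.' for x in range(200,440,4)))
E
```

```text
12.45 [0.54322658 0.28052476 0.12103982] 0.27132202965204694 [-0.10557136 -0.57528219 -0.17549036] 59.32788670063019
nub ((315.2894592285156, 312.0), 9.761995315551758) [[  5.    0.5 -10.3]]
green (290, 324, 54, 33) 603.0
green (250, 181, 136, 155) 8461.0
brass (290, 272, 53, 24) 342.0
brass (288, 215, 64, 48) 1941.5
brass (95, 53, 36, 66) 591.5
0.028 0.044 [[302, 280], [331, 280], [353, 261], [355, 232], [334, 210], [302, 210], [280, 231], [280, 260]]
0.024 0.044 [[304, 275], [329, 276], [348, 259], [350, 234], [331, 216], [304, 215], [285, 233], [285, 258]]
0.024 0.027 [[305, 266], [329, 266], [346, 251], [347, 227], [330, 210], [305, 209], [287, 226], [287, 250]]
200 [] .................GGGGGGGGGGGGGGGGGGGGGGGGGgggg..............
210 [] ................GGGGGGGGGggggGGGggggGGGGGGGGGGG.............
220 [] ................GGGGGGggG.BBBBBBBBBGGgGGGGGGGG..............
230 [] ................GGGGGgGBBBBBBBBBBBBBBBGGGGGGGG..............
240 [] ...............GGGGGGGBBBBBBBBBBBBBBBBgGGGGGG...............
250 [] ...............GGGGGGggBBBBrrrrrr.BBBBgGGGGG................
260 [] ...............GGGGGGGgg.Br..rr.rrrrggGGGGGG................
270 [] ...............GGGGGGGGGgrr.rrrrrrrrGGGGGGG.................
280 [] ..............GGGGGGGGGG.BBBr..BBBBrGGGGGGG.................
290 [] ..............GGggggGGGBrrrrrrrrrrrBGGGGGG..................
```

The brass floor (u 288–352, top at v=215) matches the predicted well within about 1 mm, and the cell is centred over it. I lower it, slowing near the floor.

Request:
drive_tool(rows=[[0,0,0.1,0,0,0],[0,0,0.15,0,0,0],[0,0,0.15,0,0,0],[0,0,0.15,0,0,0],[0,0,0.15,0,0,0],[0,0,0.1,0,0,0],[0,0,0.06,0,0,0],[0,0,0.04,0,0,0],[0,0,0,0,0,0],[0,0,0,0,0,0]])

```text
clock: 13.5
position: [0.5431, 0.2805, 0.0756]
ee_rot: [0.0, -0.203, 0.979, 0.0]
force: [0.5, -0.4, -0.6]
width: 0.269
grip_force: 59.3
```

Request:
drive_tool(rows=[[0,0,0.04,0,0,0],[0,0,0.04,0,0,0],[0,0,0.04,0,0,0],[0,0,0.03,0,0,0],[0,0,0,0,0,0],[0,0,0,0,0,0]])

```text
clock: 14.1
position: [0.5429, 0.2803, 0.0678]
ee_rot: [-0.0, -0.203, 0.979, 0.0]
force: [0.7, 0.1, -0.1]
width: 0.27
grip_force: 59.3
```

Not in contact yet. I continue in 1 mm steps.

Request:
drive_tool(rows=[[0,0,0.02,0,0,0],[0,0,0,0,0,0],[0,0,0,0,0,0]])

```text
clock: 14.4
position: [0.543, 0.2804, 0.0669]
ee_rot: [0.0, -0.203, 0.979, 0.0]
force: [-0.6, -0.6, -0.8]
width: 0.269
grip_force: 59.4
```

Request:
drive_tool(rows=[[0,0,0.02,0,0,0],[0,0,0,0,0,0],[0,0,0,0,0,0]])

```text
clock: 14.7
position: [0.5433, 0.2805, 0.0667]
ee_rot: [0.001, -0.203, 0.979, 0.0]
force: [-1.8, 0.7, 4.8]
width: 0.263
grip_force: 59.9
```

Request:
drive_tool(rows=[[0,0,0.02,0,0,0],[0,0,0,0,0,0],[0,0,0,0,0,0]])

```text
clock: 15.0
position: [0.5437, 0.2807, 0.0667]
ee_rot: [0.001, -0.203, 0.979, 0.0]
force: [-2.1, -0.7, 8.7]
width: 0.266
grip_force: 60.4
```

The cell touched the floor at TCP 0.0667, as predicted. I relieve the press and open.

Request:
drive_tool(rows=[[0,0,-0.03,0,0,0],[0,0,0,0,0,0],[0,0,0,0,0,0]])

```text
clock: 15.3
position: [0.5431, 0.2805, 0.0667]
ee_rot: [0.0, -0.203, 0.979, 0.0]
force: [-0.4, -0.4, 5.4]
width: 0.266
grip_force: 59.9
```

Request:
drive_tool(rows=[[0,0,0,0,0,0],[0,0,0,0,0,0],[0,0,0,0,0,0],[0,0,0,0,0,0],[0,0,0,0,0,0],[0,0,0,0,0,0]], claw=42)

```text
clock: 15.9
position: [0.5429, 0.2803, 0.0662]
ee_rot: [-0.0, -0.203, 0.979, 0.0]
force: [0.3, 0.4, 0.1]
width: 0.493
grip_force: 0.0
```

Request:
drive_tool(rows=[[0,0,-0.1,0,0,0],[0,0,-0.2,0,0,0],[0,0,-0.3,0,0,0],[0,0,-0.4,0,0,0],[0,0,-0.4,0,0,0],[0,0,-0.4,0,0,0],[0,0,-0.4,0,0,0],[0,0,-0.2,0,0,0],[0,0,0,0,0,0],[0,0,0,0,0,0]])

```text
clock: 16.9
position: [0.5427, 0.2804, 0.1858]
ee_rot: [-0.0, -0.203, 0.979, 0.0]
force: [-0.2, -0.1, -0.8]
width: 0.49
grip_force: 0.0
```

```bash
python3 - <<'E'
from h import *
o=ctrl.get_obs();w=ctrl.capture("wrist");s=ctrl.capture("side");print(o["clock"],o["position"],o["width"],o["force"])
h=cv2.cvtColor(w,cv2.COLOR_RGB2HSV)
m=cv2.inRange(h,(0,150,110),(8,255,255))
for c in cv2.findContours(m,0,1)[0]:
    if cv2.contourArea(c)>150: e=cv2.minEnclosingCircle(c);print("red wrist",e,plane("wrist",[e[0]],.0755,o))
hs=cv2.cvtColor(s,cv2.COLOR_RGB2HSV);m=cv2.inRange(hs,(0,150,90),(8,255,255))
for c in cv2.findContours(m,0,1)[0]:
    if cv2.contourArea(c)>40: print("red side",cv2.boundingRect(c))
k=ctrl.camera_params("side");pj=lambda X:cv2.projectPoints(np.array(X,float),cv2.Rodrigues(np.array(k["R"]))[0],np.array(k["t"],float),np.array(k["camera_matrix"]),np.array(k["distortion"]))[0].reshape(-1,2).round(1)
th=np.linspace(0,6.283,60)
for z in(.0755,.044):
    pr=pj(np.c_[.538+.013*np.cos(th),.28+.013*np.sin(th),np.full(60,z)]);print("pred",z,pr.min(0),pr.max(0))
p=pj([[.505,.0095,.0],[.505,.0095,.095]]);print("tumbler pred",p)
d=cv2.absdiff(cv2.imread("pics/side.png")[195:280,275:345],s[195:280,275:345,::-1]).max(2)
ys,xs=np.where(d>40);print("changed px in tumbler box",len(xs),(xs.min()+275,xs.max()+275,ys.min()+195,ys.max()+195) if len(xs) else "")
E
```

```text
16.9 [0.54266521 0.28035504 0.18584959] 0.4904398324818563 [-0.22133983 -0.1040009  -0.80141241]
red wrist ((319.35638427734375, 230.2553253173828), 16.085660934448242) [[0.53500296 0.28083799 0.0755    ]]
red wrist ((139.261474609375, 94.47064208984375), 26.777053833007812) [[0.49382682 0.12507685 0.0755    ]]
red side (243, 396, 21, 19)
red side (238, 375, 25, 23)
red side (297, 301, 22, 23)
red side (295, 275, 25, 24)
red side (329, 205, 18, 21)
red side (329, 186, 20, 16)
pred 0.0755 [236.3 373.6] [259.8 395. ]
pred 0.044 [239.5 387.8] [262.  408.7]
tumbler pred [[311.3 261.9]
 [311.2 218.1]]
changed px in tumbler box 2109 (np.int64(275), np.int64(344), np.int64(195), np.int64(279))
```

The battery stands in the well about 3 mm off centre, and its outline matches an upright cell. The tumbler looked upright and in place in the last view. The gripper is clear, so I hand in.

```bash
python3 -c "
from station import ctrl
print(ctrl.job_done())"
```

```text
the job is handed in; nothing more can be done
None
```

I handed the job in at about 17 s: the red battery stands upright in the tester's well, about 3 mm off centre. The tumbler looked upright and in place in the last picture, and the arm never went near the blue battery. One thing could count against it: while reaching for the battery, the gripper pressed on what I took to be the tumbler's rim at about 80 N. That breaks the 40 N limit if the part touching counts as the gripper's body, and the hand-in returned no verdict.

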